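Wind a blister card through the deblistering press and hold its sprung guard open

TASK

Wind the blister card through the hand-cranked deblistering press: turn the crank clockwise, as seen from the crank's side, until the blue sled runs right up against its end stop under the clear guard, without pushing the sled itself, and keep the guard shut while you wind. Then lift the spring-loaded guard by its blue bar to 60 degrees open and hold it still there so that I can take out the emptied card: finish while holding the bar, do not let go. Leave the bottle and the two vials beside the press where they stand.

Things in the scene. Friction and masses are not known exactly. Their poses are not given: they have to be found in the camera images.
- deblister: the press, fixed to the desk: white case 300 x 130 mm in plan (x by y), aluminium deck 95 mm above the desk, cheeks and shut guard with its bar up to 165 mm. Origin: centre of its underside on the desk. Its x points along the sled's feed (away from the operator), y to the left, z up. The crank stands out of its right (-y) side
- crank (a joint): angle of the hand crank about the press's +y axis, rad; grows clockwise seen from the crank's side, feeding the sled to +x. At angle a the grip's centre line lies at +50 sin(a) mm in the press's x and +50 cos(a) mm in z from the axle. Starts between 0 and 2.5, firm stop at 14.74: about two full turns. Friction of 0.12 N m holds it where it is left
- crank_axle (a point): point on the crank's axle line, level with the middle of the grip's free length: at [0, -145, 80] mm in the press's frame. The crank turns about the press's y axis through it
- grip_point (a point): grasp point on the axis of the crank's black round grip, 20 mm in diameter, 86 mm long (27 to 113 mm out from the case's right side), lying along the press's y. This point is 80 mm out from the case. The grip spins freely on its pin, so it can be carried round with the hand's orientation unchanged; at its lowest its centre is 30 mm above the desk
- sled (a joint): travel of the blue sled with the silver blister card on it, m, along the press's +x; geared to the crank at 9.5 mm per rad. 0: loading place at the front; 0.140: against its end stop, card under the guard
- sled_tray: the sled itself with its card: blue tray 124 x 84 mm, top about 101 mm above the desk; origin under its middle, at deck height. It is fed by the crank only, not pushed by hand
- guard (a joint): opening of the clear guard with blue edges, rad: 0 shut (level), 1.047 = 60 degrees, stop at 1.4. Its spring and weight pull it shut with about 2 to 4 N at the bar; it does not stay open by itself
- guard_hinge (a point): middle of the guard's hinge line (along the press's y), at [126, 0, 140] mm in the press's frame; the guard opens by swinging its front edge up and back over it
- guard_bar: blue bow handle on the front edge of the guard, swings with it; origin on the hinge line, axes as the press's when shut. Its cross bar is round, 12 mm in diameter, 118 mm long along y
- bar_mid (a point): middle of the cross bar of the guard's bow handle, at [-190, 0, 18] mm from guard_hinge when the guard is shut (158 mm above the desk); 44 mm of open space between it and the guard's edge. It can be pinched from above with fingers closing along the press's x, and turns within a grip of about 25 N
- saline_bottle: white bottle with flip cap, 44 mm in diameter, 134 mm high, standing to the left of the press; origin at the centre of its underside
- vial_yellow: small vial with yellow cap, 22 mm in diameter, 47 mm high, to the left of the press; origin at the centre of its underside
- vial_blue: small vial with blue cap, 22 mm in diameter, 47 mm high, to the left of the press; origin at the centre of its underside

How it is judged:
On the way, in this order (a step that is already met when the one before it is completed fails the run):
1. the sled has been wound right up to its end stop with the guard shut (value of joint sled above 0.136 m and value of joint guard below 0.1 rad), for 0.1 s.
2. the guard is held by its bar at 60 degrees (value of joint guard between 0.925 and 1.17 rad and contact force between the fingers and guard_bar above 1 N), for 0.2 s.
At the end, for the whole second after the job is handed in: the sled is within 4 mm of its end stop and the fingers are holding the guard by its bar (contact over 1 N), still, at 60 degrees open, give or take 7 degrees (all of step 2 and velocity of joint guard between -0.08 and 0.08 rad/s and value of joint sled above 0.136 m); the arm keeps its last pose, push and grip.
It fails at once if the guard is lifted while the card is still being wound (value of joint guard above 0.2 rad and value of joint sled below 0.134 m).
It fails at once if the bottle or a vial is pushed away or knocked over (distance of any of saline_bottle, vial_yellow, vial_blue from where it was at the start of the episode above 0.03 m or angle between any of saline_bottle, vial_yellow, vial_blue's own z axis and vertical above 0.5 rad).
It fails at once if the sled is pushed by hand instead of wound with the crank (value of joint sled below 0.134 m and contact force between any of the fingers, the arm and sled_tray above 5 N).
It also fails if it takes over 62 s, if anything falls off the work surface, if the arm or the gripper's body presses on something with over 40 N, if the wrist force passes 120 N, or if a joint passes its speed limit or range.

ROBOT

A 6-joint arm with a two-finger parallel gripper is mounted at the origin on a cart in front of the work surface, level with it; the furniture and walls round the work are solid. World frame = base frame: x ahead of the robot, y to its left, z up, the work surface at z = 0. Lengths are in m, angles in rad, forces in N, time in s.
With the tool pointing down it reaches from about 0.4 to 0.825 m from the base axis. Payload 7 kg.
Tool frame: the origin (TCP) lies on the centre line of the jaws, within the pads' length; the fingertips stand 19 mm ahead of it and the grasp point (between the pads) is the TCP; z points along the fingers, y is the line along which they close (so a half turn about z gives the same grasp; the last joint's range is limited). The gripper opens to 88 mm and grips with 3 to 60 N. Pads are 19 mm wide; open, the fingers measure 130 mm over their backs; the gripper's body (78 mm by 193 mm) begins 47 mm behind the grasp point.
Start: joints at [1.592, 0.359, 0.012, 0, -1.224, -0.288], TCP at [0.178, 0.651, 0.246] pointing down, gripper open.
Joint ranges: [-3.07, 3.07], [-1.43, 2.12], [-1.02, 1.25], [-3.03, 1.67], [-3.05, -0], [-3.03, 3.03]. Speed limits (rad/s): [2.39, 2.39, 3.01, 3.14, 3.14, 3.14].

INTERFACE

Orientations are given as [roll, pitch, yaw] about the fixed x, y, z axes, in that order (R = Rz(yaw) Ry(pitch) Rx(roll)).
In Python, from station import arm, imaging, models gives the robot as it stands.
- The arm moves only by the tool play_rows, never from a script. Its arguments are lists of equal length, an entry for each row: "travel": the shift along the tool's x, y, z in units of 25 mm (1.0 is 25 mm), a list of three; "twist": the turn about the tool's z in units of 0.15 rad (1.0 is 0.15 rad). A call has 1 to 8 rows; each row shifts and turns the commanded pose from where the row before left it, along the tool's axes as they then stand; what a row does not reach is not made up. A row lasts 1/8 s, in which the tool goes at most 62.5 mm and 10.7 degrees, less where a joint would pass 70% of its speed; a pose out of reach is approached as far as the arm can. A call with a number of a shift or a turn outside -1 to 1 is refused whole. A call with a gripper value outside its range is refused whole. "fingers" is the opening, from 0 (shut) to 1 (fully open), set as the call begins (left out, the last holds). The fingers move at their own pace and stop on an object; "newtons" is the grip in N (left out, the last holds). Time passes only in rows, so rows that do not move let the fingers close. It gives the time, the measured TCP pose, the force, the opening and the grip force at its end, in the units of the state.
- arm.get_state(): the state, without advancing time (a new reading comes with each control period).
- imaging.grab_frame(name): name is "scene" or "top" or "wrist"; returns a dict with "pixels" (420x560x3 uint8, red, green, blue), "fx", "fy", "cx", "cy" (pixels), "distortion" ([k1, k2, p1, p2, k3] as OpenCV has them; the pictures are not rectified), "R" (3x3) and "t" (3): a world point X has camera coordinates R X + t; the wrist camera has in their place "T_tool_cam" (4x4, takes a point from camera to tool coordinates, whose origin is the TCP and whose axes are the flange's). Camera axes: x right, y down, z forward; pixel columns grow to the right and rows downward; lengths in m; the calibration is good to about 2 mm. A picture is of the moment at which its call begins: read the wrist's pose just before it. There is no depth.
- arm.job_done(): hands the job in; it is judged then, once.
Trained networks look in the newest picture that a camera, given by its name, has taken for a name from the list of things; names that differ only in an ending like _2 or _b are one class to them, and where a whole thing is asked for, a point or a joint stands for the part that bears it (a point fixed in the world has none). Each returns a list of dicts, best first, with "confidence" (0 to 1); they miss things now and then, are a little off and sometimes report something else, mostly with a low value. They report only what shows in the picture. A call takes as long as a camera call.
- models.boxes_of(name, camera): "extent" ([centre column, centre row, width, height] in pixels, round what is visible of it).
- models.silhouettes(name, camera): "pixels" (420x560 bool, what is visible of it) and "extent" ([centre column, centre row, width, height] in pixels, round what is visible of it).
The state is a dict: "t": time; "q": joint angles; "qd": joint speeds; "joint_efforts": joint torques, N m; "eef_pos": TCP position; "ee_rot": TCP orientation; "force": force on the tool from outside, world axes, zero at the start; "moment": the same for the moment, N m; "width": finger opening in m; "gripper_force": force on a finger pad.
Only numpy, scipy, OpenCV 4.12 (cv2) and the standard library are available. Lean on these libraries where they do the work, as an engineer would, in place of code of your own. Each camera call takes 0.05 s, during which the arm holds its last target. There are 200 camera calls.

## Working session

There is one attempt and no reset: what is moved stays moved. The work goes in short steps, Python scripts to look and compute and a tool call to move; the robot and the scene stay as the last step left them, time stands still between calls to the robot, and variables do not carry over. Pictures are saved under pics/ and viewed, at most 10 in all, crops included, and the job is handed in when it is done.

Besides the shell and the picture viewer there is one more tool, called as name(argument=value, ...), one argument or row to a line, values as JSON. play_rows: Moves the arm, as the interface text tells. Shifts and turns lie within -1 to 1; 1 stands for 25 mm of shift or 0.15 rad of turn. Its arguments: {"type":"object","properties":{"travel":{"type":"array","items":{"type":"array","items":{"type":"number"}}},"twist":{"type":"array","items":{"type":"number"}},"fingers":{"type":"number"},"newtons":{"type":"number"}},"required":["travel","twist"]}

```bash
mkdir -p pics; cat > h.py <<'E'
import numpy as np, cv2
from station import arm, imaging, models
from scipy.spatial.transform import Rotation as Ro
def save(f,n): cv2.imwrite('pics/'+n,cv2.cvtColor(f['pixels'],cv2.COLOR_RGB2BGR))
def proj(f,X):
    K=np.array([[f['fx'],0,f['cx']],[0,f['fy'],f['cy']],[0,0,1]]);
    return cv2.projectPoints(np.atleast_2d(np.array(X,float)),cv2.Rodrigues(np.array(f['R']))[0],np.array(f['t']),K,np.array(f['distortion']))[0][:,0]
E
python3 - <<'E'
from h import *
s=arm.get_state();print({k:np.round(v,3).tolist() for k,v in s.items()})
for c in ['scene','top','wrist']:
    f=imaging.grab_frame(c);save(f,c+'0.png')
    print(c,f['fx'],f['cx'],f['cy'],f['distortion'],np.round(f.get('R',f.get('T_tool_cam')),3).tolist(),f.get('t'))
    for n in ['deblister','crank','grip_point','sled_tray','guard_bar','bar_mid','guard','saline_bottle','vial_yellow','vial_blue']:
        r=models.boxes_of(n,c)
        print(n,[(np.round(d['extent']).tolist(),round(d['confidence'],2)) for d in r[:2]])
E
```

```text
{'t': 0.0, 'q': [1.592, 0.359, 0.011, -0.0, -1.224, -0.288], 'qd': [-0.0, 0.001, 0.001, 0.001, 0.001, -0.002], 'joint_efforts': [0.001, -58.271, 29.305, 6.997, 0.007, -0.0], 'eef_pos': [0.178, 0.651, 0.245], 'ee_rot': [3.14, -0.0, -0.267], 'force': [0.342, 0.331, 0.302], 'moment': [-0.056, 0.025, -0.005], 'gripper_force': 0.0, 'width': 0.087}
scene 449.78214580809697 278.162116670756 217.27142590525855 [-0.02804968  0.          0.          0.          0.        ] [[-0.632, -0.774, 0.012], [-0.484, 0.383, -0.787], [0.605, -0.503, -0.617]] [0.47166709 0.33517728 0.64739896]
deblister [([298.0, 274.0, 151.0, 175.0], 0.97)]
crank [([344.0, 211.0, 33.0, 19.0], 0.54)]
grip_point []
sled_tray [([321.0, 282.0, 80.0, 59.0], 0.92), ([307.0, 243.0, 81.0, 47.0], 0.18)]
guard_bar [([308.0, 243.0, 81.0, 51.0], 0.72), ([288.0, 225.0, 115.0, 78.0], 0.63)]
bar_mid [([307.0, 244.0, 79.0, 48.0], 0.56)]
guard [([287.0, 225.0, 120.0, 78.0], 0.77), ([340.0, 213.0, 37.0, 16.0], 0.7)]
saline_bottle [([205.0, 261.0, 27.0, 63.0], 0.6)]
vial_yellow [([228.0, 302.0, 17.0, 27.0], 0.65), ([307.0, 243.0, 81.0, 52.
[... 565 characters left out ...]
0, 241.0, 79.0, 115.0], 0.36)]
bar_mid [([281.0, 274.0, 61.0, 44.0], 0.58), ([224.0, 201.0, 26.0, 24.0], 0.19)]
guard [([282.0, 242.0, 76.0, 117.0], 0.89)]
saline_bottle [([227.0, 199.0, 27.0, 22.0], 0.55)]
vial_yellow [([224.0, 202.0, 23.0, 22.0], 0.71), ([226.0, 235.0, 8.0, 8.0], 0.4)]
vial_blue [([213.0, 281.0, 14.0, 13.0], 0.51)]
wrist 319.09509146838474 279.26287078353295 210.18882494546233 [-0.07040367  0.          0.          0.          0.        ] [[0.0, -0.953, -0.302, 0.082], [1.0, 0.0, 0.0, 0.001], [-0.0, -0.302, 0.953, -0.139], [0.0, 0.0, 0.0, 1.0]] None
deblister []
crank []
grip_point []
sled_tray []
guard_bar []
bar_mid []
guard []
saline_bottle []
vial_yellow []
vial_blue []
```

```bash
python3 -c "
import cv2
a=cv2.imread('pics/scene0.png')[150:400,160:420];b=cv2.imread('pics/top0.png')[160:360,180:400]
cv2.imwrite('pics/sc.png',cv2.resize(a,None,fx=2.3,fy=2.3,interpolation=cv2.INTER_CUBIC)); cv2.imwrite('pics/tc.png',cv2.resize(b,None,fx=3,fy=3,interpolation=cv2.INTER_CUBIC))"
```

```text
(no output)
```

View pics/sc.png

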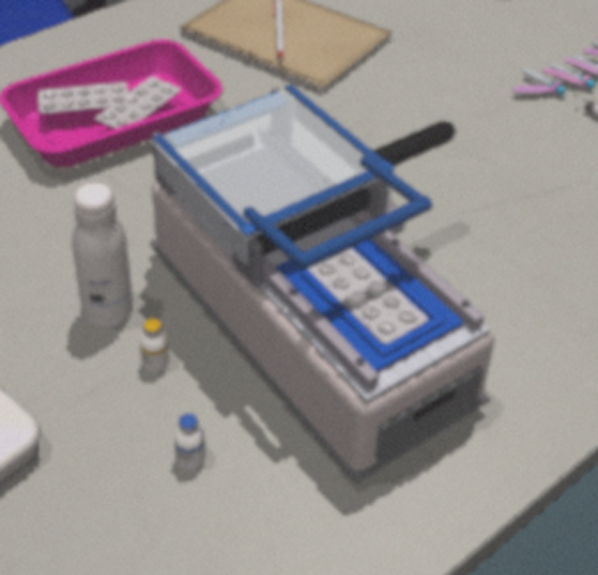

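View pics/tc.png

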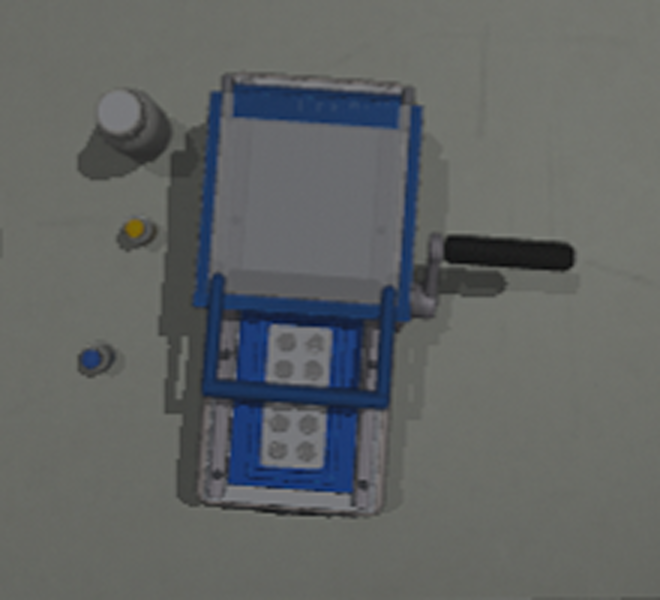

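The pictures show the press with its front towards the robot, the grip lying out to the right and slightly above the axle, and the bottle and vials on the left. I'll fit the pose from both views.

```bash
cat > fit.py <<'E'
from h import *
from scipy.optimize import least_squares
ft=imaging.grab_frame('top'); fs=imaging.grab_frame('scene')
s=lambda u,v:(u/2.3+160,v/2.3+150); t=lambda u,v:(u/3+180,v/3+160)
def pts(p):
    a=p[3]; g=lambda y:(.05*np.sin(a),y,.08+.05*np.cos(a))
    T=[((-.064,.059,p[4]),t(209,387)),((-.064,-.059,p[4]),t(386,400)),(g(-.178),t(573,256)),(g(-.092),t(445,249)),((-.15,.065,.085),t(200,506)),((-.15,-.065,.085),t(381,514))]
    S=[((-.064,.059,p[4]),s(300,255)),((-.064,-.059,p[4]),s(425,205)),(g(-.178),s(447,131)),((-.15,.065,.0),s(358,472))]
    R=Ro.from_euler('z',p[2]).as_matrix(); W=lambda L:[R@np.array(x)+[p[0],p[1],0] for x,_ in L]
    return np.r_[proj(ft,W(T))-[x for _,x in T],proj(fs,W(S))-[x for _,x in S]]
for a0 in (.3,1.2,2.2):
    r=least_squares(lambda p:pts(p).ravel(),[.55,.1,0,a0,.158],loss='soft_l1');print(r.cost,np.round(r.x,4))
    print(np.round(pts(r.x),1).tolist())
E
python3 fit.py
```

```text
16.873271658162366 [ 0.5126  0.1526 -0.0718  0.7627  0.1558]
[[-1.8, -0.2], [1.1, -0.6], [-0.0, -0.3], [-0.3, -0.6], [-1.6, -0.7], [1.5, 0.8], [0.1, 4.1], [1.2, -1.5], [0.9, -2.2], [-0.4, 7.3]]
16.873271658096037 [ 0.5126  0.1526 -0.0718  0.7627  0.1558]
[[-1.8, -0.2], [1.1, -0.6], [-0.0, -0.3], [-0.3, -0.6], [-1.6, -0.7], [1.5, 0.8], [0.1, 4.1], [1.2, -1.5], [0.9, -2.2], [-0.4, 7.3]]
16.873271657259313 [ 0.5126  0.1526 -0.0718  0.7627  0.1558]
[[-1.8, -0.2], [1.1, -0.6], [-0.0, -0.3], [-0.3, -0.6], [-1.6, -0.7], [1.5, 0.8], [0.1, 4.1], [1.2, -1.5], [0.9, -2.2], [-0.4, 7.3]]
```

play_rows(
  travel=[
    [0.98,1,0],
    [0.98,1,0],
    [0.98,1,0],
    [0.98,1,0],
    [0.98,1,0],
    [0.98,1,0],
    [0.98,1,0],
    [0.98,1,0],
  ],
  twist=[0,0,0,0,0,0,0,0],
)

```text
t: 2.75
eef_pos: [0.3148, 0.4055, 0.2458]
ee_rot: [-3.141, -0.0, -0.267]
force: [1.8, -0.1, -0.2]
width: 0.0876
gripper_force: 0.0
```

play_rows(
  travel=[
    [0.98,1,0],
    [0.98,1,0],
    [0.98,1,0],
    [0.98,1,0],
    [0.98,1,0],
    [0.98,1,0],
    [0.98,1,0],
    [0.98,1,0],
  ],
  twist=[0,0,0,0,0,0,0,0],
)

```text
t: 3.75
eef_pos: [0.4511, 0.1609, 0.2459]
ee_rot: [-3.141, -0.0, -0.267]
force: [0.9, 0.9, -0.3]
width: 0.088
gripper_force: 0.0
```

play_rows(
  travel=[
    [0.98,1,0],
    [0.98,1,0],
    [0.98,1,0],
    [0.98,1,0],
    [0.98,1,0],
    [0,0,0],
    [0,0,0],
    [0,0,0],
  ],
  twist=[0,0,0,0,0,0.917,0.917,0.917],
)

```text
t: 4.75
eef_pos: [0.5359, 0.0088, 0.2456]
ee_rot: [-3.142, -0.0, -0.684]
force: [-0.0, -0.4, 0.7]
width: 0.0877
gripper_force: 0.0
```

play_rows(
  travel=[
    [0,0,0],
    [0,0,0],
    [0,0,0],
    [0,0,0],
    [0,0,0],
    [0,0,0],
    [0,0,0],
    [0,0,0],
  ],
  twist=[0.917,0.917,0.917,0.917,0.917,0.917,0.917,0],
)

```text
t: 5.75
eef_pos: [0.5359, 0.009, 0.2457]
ee_rot: [-3.141, 0.0, -1.641]
force: [-0.0, -0.3, -0.1]
width: 0.0877
gripper_force: 0.0
```

```bash
cat >> h.py <<'E'
def wrist():
    s=arm.get_state(); f=imaging.grab_frame('wrist')
    T=np.eye(4);T[:3,:3]=Ro.from_euler('xyz',s['ee_rot']).as_matrix();T[:3,3]=s['eef_pos']
    C=np.linalg.inv(T@np.array(f['T_tool_cam'])); f=dict(f);f['R']=C[:3,:3];f['t']=C[:3,3]
    return s,f
E
python3 - <<'E'
from h import *
s,f=wrist();save(f,'w1.png');print(np.round(s['eef_pos'],4),np.round(s['ee_rot'],3),s['t'])
for n in ['crank','grip_point','guard_bar']:
    print(n,[(np.round(d['extent']).tolist(),round(d['confidence'],2)) for d in models.boxes_of(n,'wrist')[:2]])
R=Ro.from_euler('z',-.0718).as_matrix();a=.763
print(proj(f,[R@np.array(p)+[.5126,.1526,0] for p in [(.05*np.sin(a),y,.08+.05*np.cos(a)) for y in(-.178,-.145,-.092)]+[(-.064,.059,.158),(-.064,-.059,.158)]]))
E
```

```text
[0.5359 0.009  0.2457] [-3.141  0.    -1.641] 5.75
crank [([294.0, 217.0, 60.0, 110.0], 0.72)]
grip_point [([358.0, 338.0, 52.0, 28.0], 0.67), ([279.0, 213.0, 23.0, 95.0], 0.66)]
guard_bar [([355.0, 335.0, 86.0, 31.0], 0.76)]
[[278.17099918 166.9656951 ]
 [278.15687584 204.33296388]
 [278.1400578  259.08357948]
 [378.24165091 415.82841801]
 [394.20128801 315.89894284]]
```

View pics/w1.png

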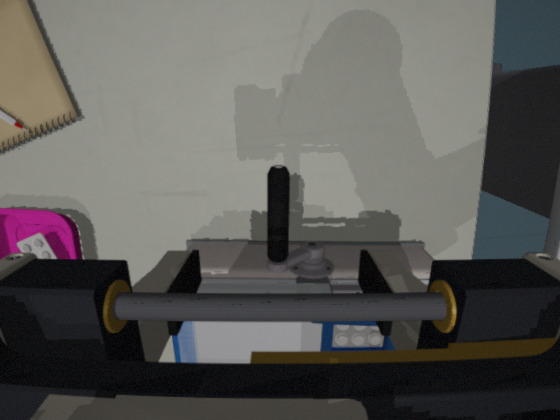

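The wrist view shows the grip from (278,166) to (278,261), matching the prediction, and the axle hub at about (315,252). I'll refit the crank angle with this view added.

```bash
python3 - <<'E'
from h import *
exec(open('fit.py').read().split('for a0')[0].replace('from h import *',''))
s_,fw=wrist()
m=models.silhouettes('grip_point','wrist')
for d in m[:2]:print(np.round(d['extent']),d['confidence'])
def res(p):
    a=p[3];R=Ro.from_euler('z',p[2]).as_matrix();W=lambda x:R@np.array(x)+[p[0],p[1],0]
    g=lambda y:W((.05*np.sin(a),y,.08+.05*np.cos(a)))
    e=proj(fw,[g(-.178),g(-.092),W((0,-.087,.08))])-[(278.5,167),(278,260),(314,255)]
    e[2,1]=0
    return np.r_[pts(p),e]
r=least_squares(lambda p:res(p).ravel(),[.51,.15,-.07,.8,.158],loss='soft_l1');p=r.x
print(np.round(p,4),np.round(res(p),1).tolist())
a=p[3];R=Ro.from_euler('z',p[2]).as_matrix();W=lambda x:R@np.array(x)+[p[0],p[1],0]
print('grip',W((.05*np.sin(a),-.145,.08+.05*np.cos(a))),'axle',W((0,-.145,.08)),'bar',W((-.064,0,.158)))
E
```

```text
[280. 213.  22.  95.] 0.91
[ 0.5119  0.1531 -0.0741  0.7867  0.1561] [[-2.1, 0.1], [0.8, -0.1], [-0.3, -0.1], [-0.5, -0.5], [-1.9, -0.4], [1.1, 1.2], [0.1, 4.3], [1.3, -1.2], [0.8, -1.8], [-0.5, 7.8], [0.0, 0.2], [0.2, -0.9], [-1.7, 0.0]]
grip [0.53643811 0.00584158 0.11531015] axle [0.50113489 0.00846375 0.08      ] bar [0.44805111 0.15780602 0.158     ]
```

play_rows(
  travel=[
    [0.12,0,1],
    [0,0,1],
    [0,0,1],
    [0,0,1],
    [0,0,0.7],
    [0,0,0.5],
    [0,0,0],
  ],
  twist=[0,0,0,0,0,0,0],
)

```text
t: 7.02
eef_pos: [0.5352, 0.0059, 0.1149]
ee_rot: [3.14, -0.001, -1.642]
force: [-0.5, -0.5, 0.7]
width: 0.0879
gripper_force: 0.0
```

play_rows(
  travel=[
    [0,0,0],
    [0,0,0],
    [0,0,0],
    [0,0,0],
    [0,0,0],
    [0,0,0],
  ],
  twist=[0,0,0,0,0,0],
  fingers=0,
  newtons=30,
)

```text
t: 7.78
eef_pos: [0.5356, 0.006, 0.1156]
ee_rot: [3.142, -0.0, -1.642]
force: [-0.4, 0.1, 0.3]
width: 0.0337
gripper_force: 0.0
```

play_rows(
  travel=[
    [0,0,0],
    [0,0,0],
    [0,0,0],
  ],
  twist=[0,0,0],
)

```text
t: 8.15
eef_pos: [0.5362, 0.006, 0.1158]
ee_rot: [-3.141, 0.0, -1.642]
force: [3.4, -1.2, -0.2]
width: 0.0189
gripper_force: 30.0
```

```bash
python3 - <<'E'
import numpy as np
# 16 rows/turn from a0: travel in tool (x,y,z): y=-press x, z=down
a=0.78;st=np.pi/8
for k in range(36):
    b=a+st; print(k,round(b,2),[0,round(-2*(np.sin(b)-np.sin(a)),2),round(-2*(np.cos(b)-np.cos(a)),2)]);a=b
E
```

```text
0 1.17 [0, np.float64(-0.44), np.float64(0.65)]
1 1.57 [0, np.float64(-0.16), np.float64(0.76)]
2 1.96 [0, np.float64(0.15), np.float64(0.77)]
3 2.35 [0, np.float64(0.43), np.float64(0.65)]
4 2.74 [0, np.float64(0.65), np.float64(0.44)]
5 3.14 [0, np.float64(0.76), np.float64(0.16)]
6 3.53 [0, np.float64(0.77), np.float64(-0.15)]
7 3.92 [0, np.float64(0.65), np.float64(-0.43)]
8 4.31 [0, np.float64(0.44), np.float64(-0.65)]
9 4.71 [0, np.float64(0.16), np.float64(-0.76)]
10 5.1 [0, np.float64(-0.15), np.float64(-0.77)]
11 5.49 [0, np.float64(-0.43), np.float64(-0.65)]
12 5.89 [0, np.float64(-0.65), np.float64(-0.44)]
13 6.28 [0, np.float64(-0.76), np.float64(-0.16)]
14 6.67 [0, np.float64(-0.77), np.float64(0.15)]
15 7.06 [0, np.float64(-0.65), np.float64(0.43)]
16 7.46 [0, np.float64(-0.44), np.float64(0.65)]
17 7.85 [0, np.float64(-0.16), np.float64(0.76)]
18 8.24 [0, np.float64(0.15), np.float64(0.77)]
19 8.63 [0, np.float64(0.43), np.float64(0.65)]
20 9.03 [0, np.float64(0.65), np.float64(0.44)]
21 9.42 [0, np.float64(0.76), np.float64(0.16)]
22 9.81 [0, np.float64(0.77), np.float64(-0.15)]
23 10.2 [0, np.float64(0.65), np.float64(-0.43)]
24 10.6 [0, np.float64(0.44), np.float64(-0.65)]
25 10.99 [0, np.float64(0.16), np.float64(-0.76)]
26 11.38 [0, np.float64(-0.15), np.float64(-0.77)]
27 11.78 [0, np.float64(-0.43), np.float64(-0.65)]
28 12.17 [0, np.float64(-0.65), np.float64(-0.44)]
29 12.56 [0, np.float64(-0.76), np.float64(-0.16)]
30 12.95 [0, np.float64(-0.77), np.float64(0.15)]
31 13.35 [0, np.float64(-0.65), np.float64(0.43)]
32 13.74 [0, np.float64(-0.44), np.float64(0.65)]
33 14.13 [0, np.float64(-0.16), np.float64(0.76)]
34 14.52 [0, np.float64(0.15), np.float64(0.77)]
35 14.92 [0, np.float64(0.43), np.float64(0.65)]
```

Gripped, with a width of 19 mm on the 20 mm grip. First I'll turn a quarter and check the forces.

play_rows(
  travel=[
    [0,-0.44,0.65],
    [0,-0.16,0.76],
    [0,0,0],
  ],
  twist=[0,0,0],
)

```text
t: 8.52
eef_pos: [0.551, 0.0048, 0.0788]
ee_rot: [3.141, -0.001, -1.643]
force: [4.9, -1.5, -2.4]
width: 0.0191
gripper_force: 30.0
```

play_rows(
  travel=[
    [0,0.15,0.77],
    [0,0.43,0.65],
    [0,0.65,0.44],
    [0,0.76,0.16],
    [0,0,0],
  ],
  twist=[0,0,0,0,0],
)

```text
t: 9.15
eef_pos: [0.5001, 0.0089, 0.03]
ee_rot: [3.141, 0.0, -1.642]
force: [-2.1, 2.5, 3.3]
width: 0.0191
gripper_force: 30.0
```

play_rows(
  travel=[
    [0,0.77,-0.15],
    [0,0.65,-0.43],
    [0,0.44,-0.65],
    [0,0.16,-0.76],
    [0,0,0],
  ],
  twist=[0,0,0,0,0],
)

```text
t: 9.78
eef_pos: [0.4515, 0.0129, 0.0807]
ee_rot: [-3.139, 0.002, -1.642]
force: [2.4, 2.6, 2.6]
width: 0.0189
gripper_force: 30.0
```

play_rows(
  travel=[
    [0,-0.15,-0.77],
    [0,-0.43,-0.65],
    [0,-0.65,-0.44],
    [0,-0.76,-0.16],
    [0,0,0],
  ],
  twist=[0,0,0,0,0],
)

```text
t: 10.4
eef_pos: [0.5016, 0.0087, 0.1297]
ee_rot: [-3.141, -0.0, -1.643]
force: [2.5, 0.7, 7.0]
width: 0.0191
gripper_force: 30.0
```

play_rows(
  travel=[
    [0,-0.77,0.15],
    [0,-0.65,0.43],
    [0,-0.44,0.65],
    [0,-0.16,0.76],
    [0,0.15,0.77],
    [0,0.43,0.65],
    [0,0.65,0.44],
    [0,0.76,0.16],
  ],
  twist=[0,0,0,0,0,0,0,0],
)

```text
t: 11.4
eef_pos: [0.5013, 0.009, 0.0292]
ee_rot: [-3.14, 0.001, -1.642]
force: [3.5, 4.5, 15.2]
width: 0.0189
gripper_force: 30.0
```

play_rows(
  travel=[
    [0,0.77,-0.15],
    [0,0.65,-0.43],
    [0,0.44,-0.65],
    [0,0.16,-0.76],
    [0,-0.15,-0.77],
    [0,-0.43,-0.65],
    [0,-0.65,-0.44],
    [0,-0.76,-0.16],
  ],
  twist=[0,0,0,0,0,0,0,0],
)

```text
t: 12.4
eef_pos: [0.4992, 0.0088, 0.1298]
ee_rot: [3.14, 0.0, -1.642]
force: [-2.1, 5.8, 4.2]
width: 0.0191
gripper_force: 30.0
```

play_rows(
  travel=[
    [0,-0.77,0.15],
    [0,-0.65,0.43],
    [0,-0.44,0.65],
    [0,-0.16,0.76],
    [0,0,0],
  ],
  twist=[0,0,0,0,0],
)

```text
t: 13.02
eef_pos: [0.5508, 0.0047, 0.0782]
ee_rot: [3.141, -0.001, -1.643]
force: [6.6, -1.1, -3.5]
width: 0.0195
gripper_force: 30.0
```

play_rows(
  travel=[
    [0,0.05,0.45],
    [0,0.14,0.42],
    [0,0.14,0.24],
    [0,0,0],
  ],
  twist=[0,0,0,0],
)

```text
t: 13.52
eef_pos: [0.5421, 0.0055, 0.0519]
ee_rot: [3.142, -0.0, -1.642]
force: [5.2, -1.8, -1.9]
width: 0.0192
gripper_force: 30.0
```

play_rows(
  travel=[
    [0,0.05,0.07],
    [0,0,0],
  ],
  twist=[0,0],
)

```text
t: 13.78
eef_pos: [0.5421, 0.0057, 0.0514]
ee_rot: [-3.139, 0.0, -1.642]
force: [5.5, -4.0, 4.5]
width: 0.0191
gripper_force: 30.0
```

play_rows(
  travel=[
    [0,0.05,0.07],
    [0,0,0],
  ],
  twist=[0,0],
)

```text
t: 14.02
eef_pos: [0.5421, 0.0058, 0.0508]
ee_rot: [-3.137, 0.001, -1.641]
force: [5.3, -6.4, 12.6]
width: 0.0194
gripper_force: 30.0
```

play_rows(
  travel=[
    [0,0.05,0.07],
    [0,0,0],
  ],
  twist=[0,0],
)

```text
t: 14.28
eef_pos: [0.542, 0.0059, 0.0501]
ee_rot: [-3.134, 0.001, -1.64]
force: [6.5, -7.5, 20.7]
width: 0.0191
gripper_force: 30.0
```

```bash
python3 - <<'E'
from h import *
s=arm.get_state();print(s['force'],s['eef_pos'])
f=imaging.grab_frame('scene');cv2.imwrite('pics/s2.png',cv2.resize(cv2.cvtColor(f['pixels'],cv2.COLOR_RGB2BGR)[150:400,160:420],None,fx=2.3,fy=2.3,interpolation=cv2.INTER_CUBIC))
E
```

```text
[ 6.46194178 -7.5367923  20.70590154] [0.54203152 0.00593425 0.05010979]
```

View pics/s2.png

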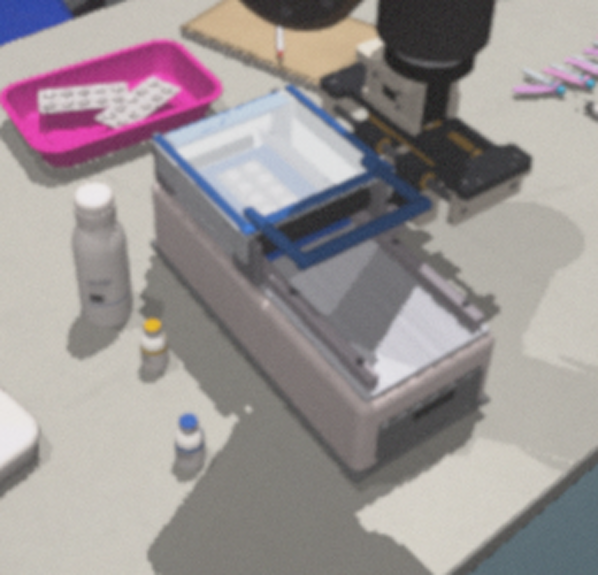

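The sled sits under the guard with about 20 N of stop reaction, and the guard is shut. I'll release, lift and move past the bar so the wrist camera can see it.

play_rows(
  travel=[
    [0,0,-0.1],
    [0,0,0],
    [0,0,0],
    [0,0,0],
  ],
  twist=[0,0,0,0],
  fingers=0.7,
)

```text
t: 14.82
eef_pos: [0.5377, 0.0057, 0.0492]
ee_rot: [3.14, -0.0, -1.642]
force: [-0.5, -0.0, -0.5]
width: 0.0535
gripper_force: 0.0
```

play_rows(
  travel=[
    [0,0,-0.5],
    [0,0,-1],
    [0,0,-1],
    [0,0,-1],
    [0,0,-1],
    [0,0,-1],
    [0,0,-1],
    [0,0,-1],
  ],
  twist=[0,0,0,0,0,0,0,0],
)

```text
t: 15.82
eef_pos: [0.5384, 0.0058, 0.239]
ee_rot: [-3.141, 0.0, -1.642]
force: [0.1, 0.0, -0.0]
width: 0.061
gripper_force: 0.0
```

play_rows(
  travel=[
    [-1,0.6,-1],
    [-1,0.6,-1],
    [-1,0.6,0],
    [-1,0.6,0],
    [-1,0.6,0],
    [-1,0.6,0],
    [-1,0.6,0],
    [-1,0,0],
  ],
  twist=[0,0,0,0,0,0,0,0],
)

```text
t: 16.82
eef_pos: [0.4475, 0.2136, 0.2885]
ee_rot: [-3.141, 0.001, -1.641]
force: [1.0, -0.0, 0.1]
width: 0.0612
gripper_force: 0.0
```

play_rows(
  travel=[
    [-1,0,0],
    [-0.8,0,0],
    [0,0,0],
  ],
  twist=[0,0,0],
  fingers=0.4,
)

```text
t: 17.2
eef_pos: [0.4518, 0.259, 0.2867]
ee_rot: [3.141, -0.001, -1.641]
force: [-0.2, -0.4, 0.3]
width: 0.0377
gripper_force: 0.0
```

```bash
python3 - <<'E'
from h import *
s,f=wrist();save(f,'w2.png');print(np.round(s['eef_pos'],4),np.round(s['ee_rot'],3),s['t'],s['width'])
for n in ['bar_mid','guard_bar','crank']:
    print(n,[(np.round(d['extent']).tolist(),round(d['confidence'],2)) for d in models.boxes_of(n,'wrist')[:2]])
R=Ro.from_euler('z',-.0741).as_matrix()
print(proj(f,[R@np.array(p)+[.5119,.1531,0] for p in [(-.064,.059,.158),(-.064,0,.158),(-.064,-.059,.158)]]))
E
```

```text
[0.4518 0.259  0.2867] [ 3.141e+00 -1.000e-03 -1.641e+00] 17.2 0.03774110562712041
bar_mid [([232.0, 83.0, 102.0, 157.0], 0.78)]
guard_bar [([232.0, 84.0, 103.0, 160.0], 0.67)]
crank [([274.0, 213.0, 16.0, 24.0], 0.46), ([217.0, 3.0, 13.0, 5.0], 0.44)]
[[274.82710403 160.53526653]
 [274.83089386  86.34265215]
 [274.88031894   4.5886806 ]]
```

View pics/w2.png

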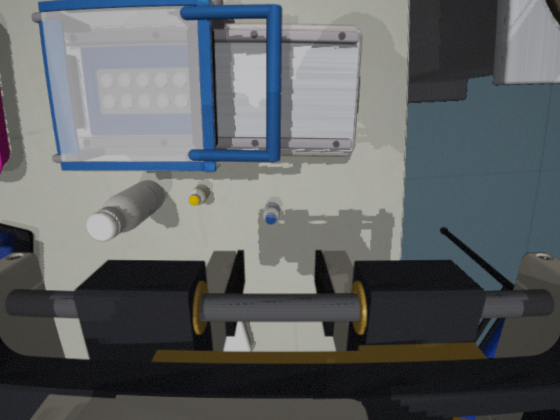

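The wrist view shows the cross bar at column 274 from rows 8 to 158, which matches the prediction of 275 and rows 5 to 160. Its position is confirmed, so I'll go over it, descend and grip.

play_rows(
  travel=[
    [1,-0.13,0],
    [1,0,0],
    [1,0,0],
    [1,0,0],
    [0,0,0.9],
    [0,0,1],
    [0,0,1],
    [0,0,1],
  ],
  twist=[0,0,0,0,0,0,0,0],
)

```text
t: 18.4
eef_pos: [0.4474, 0.1563, 0.1895]
ee_rot: [-3.141, 0.001, -1.643]
force: [0.3, 1.0, 0.8]
width: 0.035
gripper_force: 0.0
```

play_rows(
  travel=[
    [0,0,0.5],
    [0,0,0.4],
    [0,0,0.3],
    [0,0,0],
  ],
  twist=[0,0,0,0],
)

```text
t: 18.9
eef_pos: [0.4475, 0.1576, 0.1597]
ee_rot: [3.141, -0.0, -1.642]
force: [0.5, 0.2, -0.6]
width: 0.0353
gripper_force: 0.0
```

play_rows(
  travel=[
    [0,0,0],
    [0,0,0],
    [0,0,0],
    [0,0,0],
    [0,0,0],
    [0,0,0],
  ],
  twist=[0,0,0,0,0,0],
  fingers=0,
  newtons=25,
)

```text
t: 19.65
eef_pos: [0.4493, 0.1579, 0.1606]
ee_rot: [-3.138, 0.001, -1.642]
force: [9.0, -3.2, -3.9]
width: 0.0112
gripper_force: 25.0
```

```bash
python3 - <<'E'
import numpy as np
P=lambda d:.19085*np.array([np.cos(np.radians(174.59-d)),np.sin(np.radians(174.59-d))])
A=np.linspace(0,60,13)
for a,b in zip(A,A[1:]):
    d=(P(b)-P(a))/.025; print(b,[0,round(-d[0],2),round(-d[1],2)])
E
```

```text
5.0 [0, np.float64(-0.09), np.float64(-0.66)]
10.0 [0, np.float64(-0.15), np.float64(-0.65)]
15.0 [0, np.float64(-0.2), np.float64(-0.63)]
20.0 [0, np.float64(-0.26), np.float64(-0.61)]
25.0 [0, np.float64(-0.31), np.float64(-0.59)]
30.0 [0, np.float64(-0.36), np.float64(-0.56)]
35.0 [0, np.float64(-0.41), np.float64(-0.53)]
40.0 [0, np.float64(-0.45), np.float64(-0.49)]
45.0 [0, np.float64(-0.49), np.float64(-0.45)]
50.0 [0, np.float64(-0.53), np.float64(-0.4)]
55.0 [0, np.float64(-0.56), np.float64(-0.35)]
60.0 [0, np.float64(-0.59), np.float64(-0.3)]
```

The bar is gripped at a width of 11 mm. I'll take out the x preload and start the arc.

play_rows(
  travel=[
    [0,-0.15,0],
    [0,-0.09,-0.66],
    [0,-0.15,-0.65],
    [0,-0.2,-0.63],
    [0,-0.26,-0.61],
    [0,0,0],
  ],
  twist=[0,0,0,0,0,0],
)

```text
t: 20.4
eef_pos: [0.4659, 0.1563, 0.2233]
ee_rot: [3.136, 0.0, -1.643]
force: [-13.3, 5.3, 3.3]
width: 0.0112
gripper_force: 25.0
```

play_rows(
  travel=[
    [0,-0.31,-0.59],
    [0,-0.36,-0.56],
    [0,-0.41,-0.53],
    [0,-0.45,-0.49],
    [0,0,0],
  ],
  twist=[0,0,0,0,0],
)

```text
t: 21.02
eef_pos: [0.5032, 0.1533, 0.2794]
ee_rot: [3.135, -0.0, -1.642]
force: [-26.4, 5.1, 20.3]
width: 0.0109
gripper_force: 25.0
```

play_rows(
  travel=[
    [0,0.12,-0.11],
    [0,-0.49,-0.45],
    [0,-0.53,-0.4],
    [0,0,0],
  ],
  twist=[0,0,0,0],
)

```text
t: 21.52
eef_pos: [0.5286, 0.1513, 0.3024]
ee_rot: [3.139, -0.001, -1.643]
force: [-8.8, -0.3, 5.8]
width: 0.0112
gripper_force: 25.0
```

play_rows(
  travel=[
    [0,-0.56,-0.35],
    [0,-0.59,-0.3],
    [0,0,0],
    [0,0,0],
  ],
  twist=[0,0,0,0],
)

```text
t: 22.02
eef_pos: [0.5569, 0.149, 0.3191]
ee_rot: [3.14, -0.001, -1.642]
force: [-9.0, -1.5, 8.5]
width: 0.011
gripper_force: 25.0
```

```bash
python3 - <<'E'
from h import *
s=arm.get_state();p=s['eef_pos'];print(s['force'],p,s['gripper_force'])
R=Ro.from_euler('z',-.0741).as_matrix();d=R.T@(p-[.5119,.1531,0])-[.126,0,.14]
print('angle',174.59-np.degrees(np.arctan2(d[2],d[0])),np.hypot(d[0],d[2]))
f=imaging.grab_frame('scene');save(f,'s3.png')
E
```

```text
[-9.00389097 -1.49962192  8.54296726] [0.55694828 0.14902046 0.31907386] 24.99742716550827
angle 60.3116972573055 0.19644789745748348
```

View pics/s3.png

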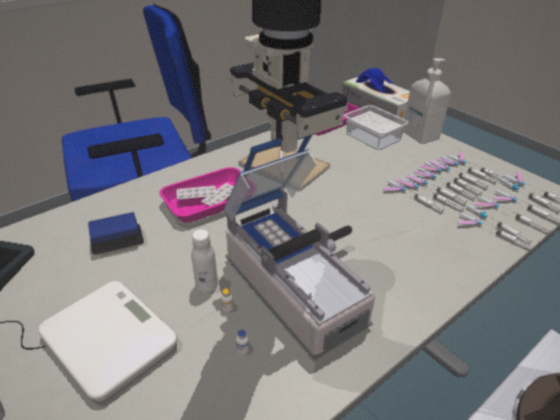

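The scene shows the guard swung open with its bar in the jaws, the card exposed, and the bottle and vials where they stood. I'll let it settle and check that it is still.

play_rows(
  travel=[
    [0,0,0],
    [0,0,0],
    [0,0,0],
    [0,0,0],
    [0,0,0],
    [0,0,0],
    [0,0,0],
    [0,0,0],
  ],
  twist=[0,0,0,0,0,0,0,0],
)

```text
t: 23.08
eef_pos: [0.5567, 0.149, 0.319]
ee_rot: [3.14, -0.001, -1.642]
force: [-8.1, -1.3, 8.0]
width: 0.0111
gripper_force: 25.0
```

```bash
python3 - <<'E'
from h import *
f=imaging.grab_frame('scene'); R=Ro.from_euler('z',-.0741).as_matrix()
# guard plate far/front corners and bow corners predicted for several openings, vs picture
m=models.silhouettes('guard_bar','scene');print([(np.round(d['extent']),d['confidence']) for d in m[:2]])
for th in (50,55,60,65,70):
    M=Ro.from_euler('y',th,degrees=True).as_matrix()
    print(th,np.round(proj(f,[R@(np.array([.126,0,.14])+M@np.array(q))+[.5119,.1531,0] for q in [(-.19,.059,.018),(-.19,-.059,.018),(-.14,.065,.012)]])).tolist())
im=cv2.cvtColor(f['pixels'],cv2.COLOR_RGB2BGR)[100:240,200:340];cv2.imwrite('pics/s4.png',cv2.resize(im,None,fx=4,fy=4,interpolation=cv2.INTER_CUBIC))
E
```

```text
[(array([278., 153.,  65.,  35.]), 0.67)]
50 [[261.0, 167.0], [322.0, 146.0], [249.0, 183.0]]
55 [[256.0, 158.0], [317.0, 137.0], [246.0, 176.0]]
60 [[251.0, 149.0], [311.0, 130.0], [242.0, 170.0]]
65 [[245.0, 142.0], [306.0, 123.0], [238.0, 165.0]]
70 [[240.0, 135.0], [300.0, 116.0], [234.0, 160.0]]
```

View pics/s4.png

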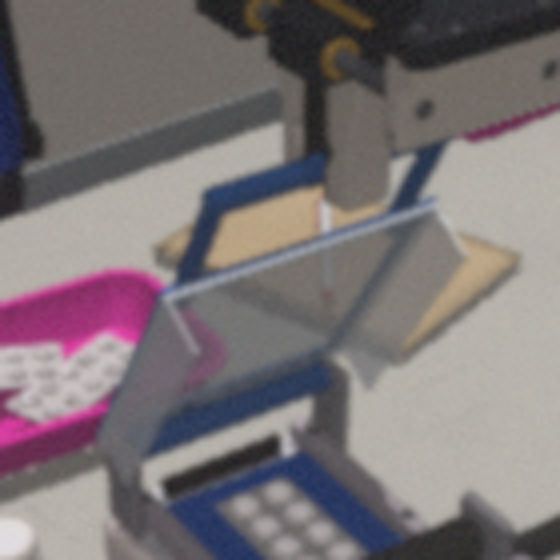

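The bow's left corner shows at (252,149), and 60° predicts (251,149). The arm is still, so I'm handing in.

```bash
python3 -c "
from station import arm
print(arm.job_done())"
```

```text
the job is handed in; nothing more can be done
None
```

I wound the sled up to its end stop with the guard shut, then lifted the guard by its bar to about 60° and handed in while holding it still there; the bottle and vials look unmoved in the pictures, and no verdict came back.

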